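Sort the washed chopstick rests, leaving the broken one

TASK

Sort the wooden chopstick rests drying on the mat under the utensil rail: put both long rests in the wooden box and the round rest in the pale green bowl, each let down low inside rather than dropped from a height, so that they lie inside at rest. Leave the broken half of a rest where it lies on the mat, and do not shift the containers, the chopstick holder or the bottle.

Things in the scene. Friction and masses are not known exactly. Their poses are not given: they have to be found in the camera images.
- station: Fixed pale wooden drying mat, 150 (x) x 370 (y) x 4 mm thick, under a steel utensil rail. Origin on the counter under the mat's centre; x points away from the robot (within 0.15 rad), y along the rail. The four rests lie on the mat within 15 mm of x = 0, side by side about 80 mm apart along y, so a vertical gripper would hit the rail: reach in under it from the robot's side tilted 25-30 deg.
- rail_mid (a point): Middle of the rail, 210 mm above the counter, straight over the mat's centre line; axes as the station. The rail is a 12 mm round bar 500 mm long on 12 mm posts at y = +-250 mm (feet 56 mm across). A fixed steel fan-shaped spatula, 50 mm wide, hangs from it at y = +215 mm, down to 45 mm above the counter.
- long_1: Whole long chopstick rest, dark wood, 25 g or so: 60 mm long (its x), 18 mm wide (its y), 17 mm high in the middle with a 10 mm long raised block 22 mm high at each end. Origin at the centre of the underside; z up. Starts lying flat on the mat, its length across the rail (within 0.4 rad of the station's x).
- long_2: Second whole long rest, same as long_1.
- round_rest: Whole round chopstick rest, dark wood, about 22 g: disc 34 mm in diameter, 20 mm high with a shallow dimple on top. Origin at the centre of the underside, z up.
- broken: Broken half of a long rest, about 31 mm long, 18 mm wide, 17 mm high with just one raised end and a pale splintered face at the other. Origin on the underside near its middle. To be left on the mat.
- box: Open wooden box, loose, 0.4 kg: 130 (x) x 160 (y) x 40 mm high outside, walls and floor 5 mm. Origin at the centre of the underside; stands to one side of the space between robot and mat, x pointing away from the robot within 0.4 rad.
- bowl: Pale green ceramic bowl, loose, 0.4 kg: 150 mm across the rim, 46 mm high, walls 4 mm, narrowing to a flat floor 5 mm above the counter. Origin at the centre of the underside. On the other side from the box.
- holder: Bamboo chopstick holder, loose: cylinder 68 mm across, 110 mm high, with chopsticks standing to about 225 mm. Origin at the centre of the underside. Bystander.
- bottle: Amber glass bottle, loose: 60 mm across, 170 mm high. Origin at the centre of the underside. Bystander. (Farther out than these two, fixed: a white rice cooker 240 mm across and 200 mm high near the right edge of the counter, a wooden mixing tub 290 mm across and 85 mm high near the left edge.)
Not all that is in view belongs to the job. What is shaped like the long_1 but purple or yellow is not meant.

How it is judged:
At the end, for the whole second after the job is handed in: Long rests in the box (centres inside its walls, undersides under 32 mm above its base), round rest in the bowl (within 50 mm of its axis, under 38 mm above its base), all under 30 mm/s; broken rest within 25 mm of its start, box and bowl 40 mm, holder and bottle 30 mm (x of long_1 in the frame of box between -0.06 and 0.06 m and y of long_1 in the frame of box between -0.075 and 0.075 m and z of long_1 in the frame of box between 0 and 0.032 m and x of long_2 in the frame of box between -0.06 and 0.06 m and y of long_2 in the frame of box between -0.075 and 0.075 m and z of long_2 in the frame of box between 0 and 0.032 m and horizontal distance between round_rest and bowl below 0.05 m and z of round_rest in the frame of bowl between 0 and 0.038 m and linear speed of each of long_1, long_2, round_rest below 0.03 m/s and distance of broken from where it was at the start of the episode below 0.025 m and distance of each of bowl, box from where it was at the start of the episode below 0.04 m and distance of each of holder, bottle from where it was at the start of the episode below 0.03 m); the robot touches nothing.
It fails at once if the broken rest is shifted more than 25 mm (distance of broken from where it was at the start of the episode above 0.025 m).
It fails at once if the bowl or the box is shifted more than 40 mm (distance of any of bowl, box from where it was at the start of the episode above 0.04 m).
It fails at once if the chopstick holder or the bottle is shifted more than 30 mm (distance of any of holder, bottle from where it was at the start of the episode above 0.03 m).
It fails at once if a rest is dropped from more than about 80 mm (falls free at over 1.25 m/s) ((linear speed of long_1 above 1.25 m/s and contact force between the fingers and long_1 below 0.05 N) or (linear speed of long_2 above 1.25 m/s and contact force between the fingers and long_2 below 0.05 N) or (linear speed of round_rest above 1.25 m/s and contact force between the fingers and round_rest below 0.05 N)).
It also fails if it takes over 59 s, if anything falls off the work surface, if the arm or the gripper's body presses on something with over 40 N, if the wrist force passes 120 N, or if a joint passes its speed limit or range.

ROBOT

A 6-joint arm with a two-finger parallel gripper is mounted at the origin on the work surface. World frame = base frame: x ahead of the robot, y to its left, z up, the work surface at z = 0. Lengths are in m, angles in rad, forces in N, time in s.
With the tool pointing down it reaches from about 0.3 to 0.775 m from the base axis. Payload 14.6 kg.
Tool frame: the origin (TCP) lies at the very end of the fingers, on their centre line; the grasp point (between the pads) lies 19 mm behind it; z points along the fingers, y is the line along which they close (so a half turn about z gives the same grasp; the last joint's range is limited). The gripper opens to 94 mm and grips with 3 to 60 N. Pads are 16 mm wide; open, the fingers measure 119 mm over their backs; the gripper's body (75 mm by 177 mm) begins 78 mm behind the grasp point.
Start: joints at [1.086, 0.3, 1.521, -0, 1.321, -0.067], TCP at [0.223, 0.503, 0.205] pointing down, gripper open.
Joint ranges: [-3.03, 3.03], [-0.79, 2.21], [0.23, 2.52], [-1.04, 4.18], [0, 3.07], [-2.55, 2.55]. Speed limits (rad/s): [2.22, 2.22, 2.57, 3.14, 3.14, 3.14].

INTERFACE

Orientations are given as [roll, pitch, yaw] about the fixed x, y, z axes, in that order (R = Rz(yaw) Ry(pitch) Rx(roll)).
In Python, from station import ctrl gives the robot as it stands. The module is installed in compiled form; this text tells all that it offers.
- The arm moves only by the tool step_arm, never from a script. Its argument "deltas" is a list of rows, each an object with "dp": the shift along the tool's x, y, z scaled (see below), a list of three; "twist": the turn about the tool's z scaled (see below). In form: [{"dp": [tx, ty, tz], "twist": twist}, ...]. A call has 1 to 12 rows; each row shifts and turns the commanded pose from where the row before left it, along the tool's axes as they then stand; what a row does not reach is not made up. The controller multiplies each number of a shift by 0.04 m and each number of a turn by 4 degrees. A row lasts 1/10 s, in which the tool goes at most 50 mm and 8.59 degrees, less where a joint would pass 70% of its speed; a pose out of reach is approached as far as the arm can. A call with a number of a shift or a turn outside -1 to 1 is refused whole. A call with a gripper value outside its range is refused whole. "gripper" is the opening, from -1 (shut) to 1 (fully open), set as the call begins (left out, the last holds). The fingers move at their own pace and stop on an object; "squeeze" is the grip in N (left out, the last holds). Time passes only in rows, so rows that do not move let the fingers close. It gives the time, the measured TCP pose, the force, the opening and the grip force at its end, in the units of the state.
- ctrl.get_obs(): the state, without advancing time (a new reading comes with each control period).
- ctrl.camera(name): name is "scene" or "side" or "wrist"; returns (picture, depth): 480x640x3 uint8, red, green, blue; 480x640 float32, m along the optical axis (not along the pixel's ray), 0 where there is no reading.
- ctrl.get_calibration(name): a dict with "fx", "fy", "cx", "cy" (pixels), "world_to_cam" (4x4, takes a point from world to camera coordinates); the wrist camera has in their place "hand_eye" (4x4, takes a point from camera to tool coordinates, whose origin is the TCP and whose axes are the flange's). Camera axes: x right, y down, z forward; pixel columns grow to the right and rows downward; lengths in m; the calibration is good to about 2 mm. A picture is of the moment at which its call begins: read the wrist's pose just before it. get_calibration takes no time and is no camera call.
- ctrl.hand_in(): hands the job in; it is judged then, once.
Trained networks look in the newest picture that a camera, given by its name, has taken for a name from the list of things; names that differ only in an ending like _2 or _b are one class to them, and where a whole thing is asked for, a point or a joint stands for the part that bears it (a point fixed in the world has none). Each returns a list of dicts, best first, with "conf" (0 to 1); they miss things now and then, are a little off and sometimes report something else, mostly with a low value. They report only what shows in the picture. A call takes as long as a camera call. They do not tell look-alikes from the thing itself.
- ctrl.spot_in(camera, label): "rect" ([left, top, right, bottom] as shares, 0 to 1, of the picture: columns of its width, rows of its height, round what is visible of it).
- ctrl.cut_out(camera, label): "pixels" (480x640 bool, what is visible of it) and "rect" ([left, top, right, bottom] as shares, 0 to 1, of the picture: columns of its width, rows of its height, round what is visible of it).
The state is a dict: "time_s": time; "qpos": joint angles; "joint_vel": joint speeds; "tau": joint torques, N m; "ee_pos": TCP position; "eef_rot": TCP orientation; "force": force on the tool from outside, world axes, zero at the start; "moment": the same for the moment, N m; "grip_width": finger opening in m; "grip_force": force on a finger pad.
Only numpy, scipy, OpenCV 4.12 (cv2) and the standard library are available. Lean on these libraries where they do the work, as an engineer would, in place of code of your own. Each camera call takes 0.05 s, during which the arm holds its last target. There are 200 camera calls.

## Working session

There is one attempt and no reset: what is moved stays moved. The work goes in short steps, Python scripts to look and compute and a tool call to move; the robot and the scene stay as the last step left them, time stands still between calls to the robot, and variables do not carry over. Pictures are saved under pics/ and viewed, at most 10 in all, crops included, and the job is handed in when it is done.

Besides the shell and the picture viewer there is one more tool, called as name([rows], argument=value, ...), one row to a line, values as JSON. step_arm: Moves the arm, as the interface text tells. Its arguments: {"type":"object","properties":{"deltas":{"type":"array"},"gripper":{"type":"number"},"squeeze":{"type":"number"}},"required":["deltas"]}

```bash
mkdir -p pics
cat > h.py <<'E'
import numpy as np, cv2
from station import ctrl
from scipy.spatial.transform import Rotation as R
def cal(n):
    return ctrl.get_calibration(n)
def cloud(n, d, c=None):
    c=c or cal(n); v,u=np.mgrid[0:480,0:640]
    P=np.stack([(u-c['cx'])/c['fx']*d,(v-c['cy'])/c['fy']*d,d],-1)
    if n=='wrist':
        o=ctrl.get_obs(); T=np.eye(4); T[:3,:3]=R.from_euler('xyz',o['eef_rot']).as_matrix(); T[:3,3]=o['ee_pos']; T=T@np.array(c['hand_eye'])
    else: T=np.linalg.inv(np.array(c['world_to_cam']))
    return P@T[:3,:3].T+T[:3,3]
def save(n,p): cv2.imwrite('pics/'+n+'.png',p[:,:,::-1])
E
python3 - <<'E'
from h import *
np.set_printoptions(precision=3,suppress=True)
print(ctrl.get_obs())
for n in ['scene','side']:
    p,d=ctrl.camera(n); save(n,p); np.savez(n+'.npz',p=p,d=d)
    C=cloud(n,d)
    for l in ['station','long_1','round_rest','broken','box','bowl','holder','bottle']:
        for r in ctrl.cut_out(n,l)[:4]:
            m=r['pixels']&(d>0); q=C[m]
            if len(q)<5: continue
            rc=np.array(r['rect'])*[640,480,640,480]
            print(n,l,round(r['conf'],2),rc.astype(int),'med',np.median(q,0),'lo',np.percentile(q,3,axis=0),'hi',np.percentile(q,97,axis=0))
p,d=ctrl.camera('wrist'); 
print(cal('wrist'))
E
```

```text
{'time_s': 0.0, 'qpos': array([ 1.086,  0.3  ,  1.522,  0.   ,  1.321, -0.067]), 'joint_vel': array([ 0.   , -0.001, -0.001, -0.001, -0.002,  0.   ]), 'tau': array([ -0.002, -53.179, -35.275,   0.071,   0.024,  -0.   ]), 'ee_pos': array([0.223, 0.502, 0.205]), 'eef_rot': array([-3.14 , -0.   ,  2.724]), 'force': array([-0.222, -0.113, -0.148]), 'moment': array([-0.018,  0.019, -0.007]), 'grip_force': 0.0, 'grip_width': 0.09374702405159713}
scene station 0.86 [210 167 381 339] med [ 0.645 -0.023  0.005] lo [ 0.569 -0.295 -0.002] hi [0.713 0.206 0.216]
scene long_1 0.72 [223 296 249 313] med [ 0.805 -0.077  0.016] lo [ 0.791 -0.103  0.002] hi [ 0.817 -0.048  0.024]
scene long_1 0.64 [268 249 285 273] med [ 0.646 -0.086  0.019] lo [ 0.614 -0.099  0.004] hi [ 0.672 -0.079  0.028]
scene long_1 0.61 [244 237 263 256] med [ 0.652 -0.164  0.02 ] lo [ 0.62  -0.177  0.005] hi [ 0.677 -0.154  0.028]
scene long_1 0.57 [339 238 348 256] med [ 0.491 -0.003  0.018] lo [ 0.476 -0.015  0.011] hi [0.507 0.011 0.023]
scene round_rest 0.67 [320 289 335 303] med [0.632 0.076 0.022] lo [0.615 0.06  0.011]
[... 1923 characters left out ...]
357 452] med [ 0.461 -0.245  0.02 ] lo [ 0.395 -0.314  0.004] hi [ 0.523 -0.186  0.047]
side holder 0.77 [405 380 464 472] med [ 0.598 -0.391  0.092] lo [ 0.577 -0.415  0.013] hi [ 0.635 -0.356  0.209]
side holder 0.56 [330 270 350 284] med [ 0.632 -0.013  0.02 ] lo [ 0.619 -0.019  0.005] hi [0.647 0.001 0.028]
side bottle 0.78 [261 114 283 175] med [0.626 0.38  0.089] lo [0.603 0.368 0.01 ] hi [0.655 0.404 0.17 ]
{'fx': 385.81899758439283, 'fy': 385.81899758439283, 'cx': 319.09601700781104, 'cy': 240.33188598562214, 'hand_eye': array([[ 0.001, -0.972, -0.236,  0.068],
       [ 1.   ,  0.001,  0.001,  0.   ],
       [-0.   , -0.236,  0.972, -0.18 ],
       [ 0.   ,  0.   ,  0.   ,  1.   ]])}
```

View pics/scene.png

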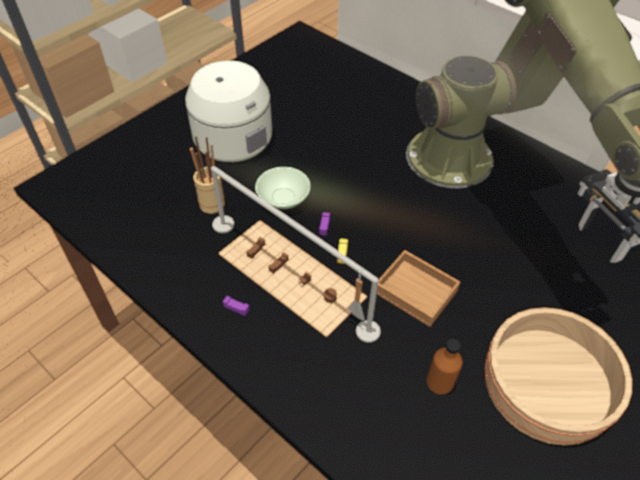

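View pics/side.png

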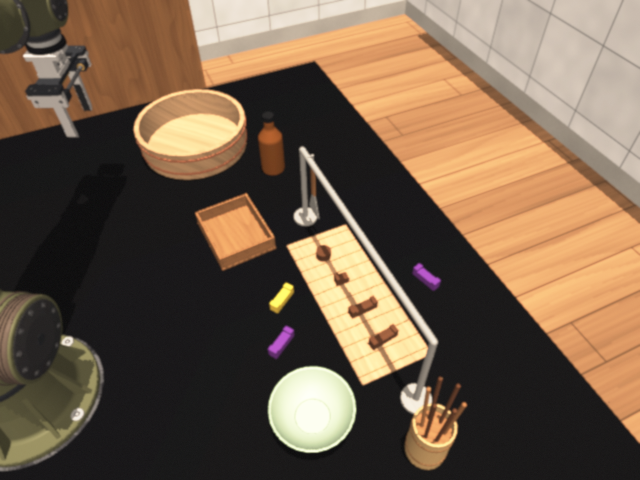

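The scene shows the mat with, from -y to +y: long (256,246), long (277,261), broken half (303,277) and round rest (328,296). The box is at (418,288) and the bowl at (282,190); the purple and yellow decoys lie off the mat. The moves have no tilt axis, so I'll lift, turn and see how the arm behaves at the edge of its reach.

step_arm([
  {"dp": [0,0,-1],"twist": -1},
  {"dp": [0,0,-1],"twist": -1},
  {"dp": [0,0,-1],"twist": -1},
  {"dp": [0,0,-1],"twist": -1},
  {"dp": [0,0,-1],"twist": -1},
  {"dp": [0,0,-1],"twist": -1},
])

```text
time_s: 1.55
ee_pos: [0.223, 0.5023, 0.4472]
eef_rot: [3.141, 0.0, -3.138]
force: [0.0, -0.1, 0.6]
grip_width: 0.0941
grip_force: 0.0
```

step_arm([
  {"dp": [-0.7,-1,0],"twist": 0},
  {"dp": [-0.7,-1,0],"twist": 0},
  {"dp": [-0.7,-1,0],"twist": 0},
  {"dp": [-0.7,-1,0],"twist": 0},
  {"dp": [-0.7,-1,0],"twist": 0},
  {"dp": [-0.7,-1,0],"twist": 0},
  {"dp": [-0.7,-1,0],"twist": 0},
  {"dp": [-0.7,-1,0],"twist": 0},
  {"dp": [-0.7,-1,0],"twist": 0},
  {"dp": [-0.7,-1,0],"twist": 0},
  {"dp": [-0.7,-1,0],"twist": 0},
  {"dp": [-0.7,-1,0],"twist": 0},
])

```text
time_s: 2.75
ee_pos: [0.5604, 0.0211, 0.4456]
eef_rot: [3.142, 0.0, -3.141]
force: [0.5, 1.2, 0.7]
grip_width: 0.0942
grip_force: 0.0
```

Run:
```python
from h import *
np.set_printoptions(precision=4,suppress=True)
o=ctrl.get_obs(); print(o['time_s'],o['qpos'],o['ee_pos'],o['eef_rot'])
# rail & mat axis, objects
pts={}
for n in ['scene','side']:
    z=np.load(n+'.npz'); C=cloud(n,z['d']).reshape(-1,3)
    m=(abs(C[:,0]-.64)<.06)&(abs(C[:,1])<.3)&(C[:,2]>.195)&(C[:,2]<.225)
    q=C[m][:,:2]; f=np.polyfit(q[:,1],q[:,0],1)
    print(n,'rail x=',f,len(q),q[:,1].min(),q[:,1].max(), C[m][:,2].max())
    for l,cy in [('A',-.17),('B',-.09),('broken',-.01),('round',.072)]:
        m=(abs(C[:,0]-.64)<.055)&(abs(C[:,1]-cy)<.036)&(C[:,2]>.011)&(C[:,2]<.035)
        q=C[m][:,:2]; (c,s,a)=cv2.minAreaRect(q.astype(np.float32))
        w,V=np.linalg.eigh(np.cov(q.T)); v=V[:,1]; v=v*np.sign(v[0])
        print(n,l,len(q),'mean',q.mean(0),'rect',np.array(c),np.array(s),round(a,1),'pca yaw',np.arctan2(v[1],v[0]))
```

```text
2.75 [-0.0277  0.2839  0.9991  0.0001  1.8582 -1.5994] [0.5604 0.0211 0.4456] [ 3.1416  0.0004 -3.1406]
scene rail x= [-0.0075  0.6426] 1100 -0.29889955798116796 0.20813976016284813 0.22255549726265067
scene A 184 mean [ 0.6479 -0.166 ] rect [ 0.6524 -0.1651] [0.0518 0.0662] 67.3 pca yaw 0.14669501948884528
scene B 199 mean [ 0.6427 -0.0881] rect [ 0.6409 -0.0909] [0.0684 0.0374] 23.2 pca yaw 0.07529116892329843
scene broken 110 mean [ 0.6357 -0.004 ] rect [ 0.6395 -0.0055] [0.071  0.0238] 1.5 pca yaw 0.0004698827238278748
scene round 171 mean [0.6309 0.0753] rect [0.6441 0.0824] [0.0934 0.0499] 3.3 pca yaw 0.12749142746059275
side rail x= [-0.006   0.6381] 1611 -0.2999388523335592 0.20221230593980977 0.22050338754591092
side A 343 mean [ 0.6446 -0.1723] rect [ 0.6456 -0.1704] [0.062  0.0205] 8.2 pca yaw 0.14208317114773858
side B 319 mean [ 0.6403 -0.0947] rect [ 0.6407 -0.0926] [0.0614 0.0209] 1.8 pca yaw 0.040246815372699175
side broken 149 mean [ 0.6318 -0.0111] rect [ 0.6346 -0.0097] [0.0206 0.0322] 86.6 pca yaw -0.08338621821068663
side round 197 mean [0.6262 0.0674] rect [0.627  0.0698] [0.0354 0.0334] 65.1 pca yaw 1.185630641658753
```

step_arm([
  {"dp": [-1,0,0],"twist": 0},
  {"dp": [-1,0,0],"twist": 0},
  {"dp": [-1,0,0],"twist": 0},
  {"dp": [-1,0,0],"twist": 0},
  {"dp": [-1,0,0],"twist": 0},
  {"dp": [-1,0,0],"twist": 0},
  {"dp": [-1,0,0],"twist": 0},
  {"dp": [-1,0,0],"twist": 0},
])

```text
time_s: 3.55
ee_pos: [0.763, 0.0204, 0.3878]
eef_rot: [3.14, 0.071, -3.141]
force: [1.2, 0.0, 0.5]
grip_width: 0.094
grip_force: 0.0
```

Run:
```python
from h import *
np.set_printoptions(precision=4,suppress=True)
o=ctrl.get_obs(); print(o['time_s'],o['qpos'],o['ee_pos'],o['eef_rot'])
```

```text
3.55 [-0.0225  0.8716  0.2356  0.004   1.9635 -1.5927] [0.763  0.0204 0.3878] [ 3.1395  0.0709 -3.1406]
```

step_arm([
  {"dp": [-1,0,-0.6],"twist": 0},
  {"dp": [-1,0,-0.6],"twist": 0},
  {"dp": [-1,0,-0.6],"twist": 0},
  {"dp": [-1,0,-0.6],"twist": 0},
])

```text
time_s: 3.95
ee_pos: [0.7748, 0.0171, 0.4198]
eef_rot: [3.137, 0.179, -3.141]
force: [0.1, -1.2, -0.9]
grip_width: 0.0937
grip_force: 0.0
```

Run:
```python
from h import *
np.set_printoptions(precision=4,suppress=True)
o=ctrl.get_obs(); print(o['time_s'],o['qpos'],o['ee_pos'],o['eef_rot'])
```

```text
3.95 [-0.0285  0.8334  0.2348  0.0101  1.8946 -1.5964] [0.7748 0.0171 0.4198] [ 3.1372  0.1789 -3.1409]
```

step_arm([
  {"dp": [-1,0,-0.6],"twist": 0},
  {"dp": [-1,0,-0.6],"twist": 0},
  {"dp": [-1,0,-0.6],"twist": 0},
  {"dp": [-1,0,-0.6],"twist": 0},
  {"dp": [-1,0,-0.6],"twist": 0},
  {"dp": [-1,0,-0.6],"twist": 0},
  {"dp": [-1,0,-0.6],"twist": 0},
  {"dp": [-1,0,-0.6],"twist": 0},
  {"dp": [-1,0,-0.6],"twist": 0},
  {"dp": [-1,0,-0.6],"twist": 0},
  {"dp": [-1,0,-0.6],"twist": 0},
])

```text
time_s: 5.05
ee_pos: [0.7726, 0.0098, 0.5449]
eef_rot: [3.132, 0.465, 3.14]
force: [0.2, 0.2, -0.5]
grip_width: 0.0939
grip_force: 0.0
```

Run:
```python
from h import *
np.set_printoptions(precision=4,suppress=True)
o=ctrl.get_obs(); print(o['time_s'],o['qpos'],o['ee_pos'],o['eef_rot'])
```

```text
5.05 [-0.0449  0.6869  0.2355  0.0297  1.7552 -1.6042] [0.7726 0.0098 0.5449] [3.1319 0.4647 3.1401]
```

Pushing against the reach limit tilts the tool outward. It now stands at 26.6°, which suits reaching under the rail. Next I'll measure the containers and work out the move to the first pre-grasp.

```bash
cat >> h.py <<'E'
def go(target, o=None):
    o=o or ctrl.get_obs(); Rm=R.from_euler('xyz',o['eef_rot']).as_matrix()
    d=Rm.T@(np.array(target)-o['ee_pos'])/0.04
    n=np.ceil(max(abs(d).max(), np.linalg.norm(d)/1.24)); print('to',target,'total units',d.round(2),'n',n,'row',(d/max(n,1)).round(3)); return d
E
python3 - <<'E'
from h import *
np.set_printoptions(precision=4,suppress=True)
for n in ['scene','side']:
    z=np.load(n+'.npz'); C=cloud(n,z['d']).reshape(-1,3)
    q=C[(abs(C[:,0]-.47)<.12)&(abs(C[:,1]-.217)<.13)&(C[:,2]>.03)&(C[:,2]<.05)][:,:2].astype(np.float32)
    print(n,'box',len(q),cv2.minAreaRect(q))
    q=C[(abs(C[:,0]-.455)<.12)&(abs(C[:,1]+.25)<.12)&(C[:,2]>.040)&(C[:,2]<.055)][:,:2].astype(np.float32)
    print(n,'bowl',len(q),cv2.minEnclosingCircle(q))
o=ctrl.get_obs()
a=.465; zt=np.array([np.sin(a),0,-np.cos(a)])
A=np.array([.645,-.169,.012])
go(A-.3*zt); print(A-.3*zt, A-.2*zt)
E
```

```text
scene box 683 ((0.46952980756759644, 0.21734024584293365), (0.13901981711387634, 0.1613164246082306), 4.470283508300781)
scene bowl 293 ((0.45758500695228577, -0.2489122897386551), 0.07827345281839371)
side box 773 ((0.46834972500801086, 0.21317318081855774), (0.13038881123065948, 0.1648317277431488), 3.9558026790618896)
side bowl 989 ((0.45869186520576477, -0.2514314353466034), 0.07522443681955338)
to [ 0.5105 -0.169   0.2801] total units [ 8.82 -4.51  2.94] n 9.0 row [ 0.98  -0.501  0.327]
[ 0.5105 -0.169   0.2801] [ 0.5553 -0.169   0.1908]
```

step_arm([
  {"dp": [0.98,-0.5,0.33],"twist": 0},
  {"dp": [0.98,-0.5,0.33],"twist": 0},
  {"dp": [0.98,-0.5,0.33],"twist": 0},
  {"dp": [0.98,-0.5,0.33],"twist": 0},
  {"dp": [0.98,-0.5,0.33],"twist": 0},
  {"dp": [0.98,-0.5,0.33],"twist": 0},
  {"dp": [0.98,-0.5,0.33],"twist": 0},
  {"dp": [0.98,-0.5,0.33],"twist": 0},
  {"dp": [0.98,-0.5,0.33],"twist": 0},
  {"dp": [0,0,0],"twist": -1},
  {"dp": [0,0,0],"twist": -1},
], gripper=0.1, squeeze=15)

```text
time_s: 6.15
ee_pos: [0.5517, -0.1462, 0.32]
eef_rot: [-3.08, 0.459, -2.984]
force: [0.5, 0.5, 0.9]
grip_width: 0.0515
grip_force: 0.0
```

```bash
cat > wl.py <<'E'
from h import *
import sys
np.set_printoptions(precision=4,suppress=True)
def look(name=None):
    o=ctrl.get_obs(); p,d=ctrl.camera('wrist'); C=cloud('wrist',d).reshape(-1,3)
    if name: save(name,p)
    print(o['ee_pos'],o['eef_rot'],o['qpos'])
    for l,cy in [('A',-.17),('B',-.092),('broken',-.01),('round',.070)]:
        m=(abs(C[:,0]-.64)<.055)&(abs(C[:,1]-cy)<.03)&(C[:,2]>.013)&(C[:,2]<.035)
        q=C[m][:,:2]
        if len(q)<50: continue
        (c,s,a)=cv2.minAreaRect(q.astype(np.float32)); w,V=np.linalg.eigh(np.cov(q.T)); v=V[:,1]*np.sign(V[0,1])
        print(l,len(q),'mean',q.mean(0),'rect',np.array(c),np.array(s),round(a,1),'yaw',np.arctan2(v[1],v[0]).round(3),'zmax',C[m][:,2].max())
E
python3 - <<'E'
from wl import *
look('w1')
go([.645,-.169,.012])
E
```

```text
[ 0.5517 -0.1462  0.32  ] [-3.0797  0.4591 -2.9838] [-0.4122  0.0298  1.6358  0.2156  1.0603 -2.1922]
A 739 mean [ 0.6424 -0.1679] rect [ 0.6448 -0.1679] [0.0602 0.0182] 8.9 yaw 0.163 zmax 0.029393259726727572
B 757 mean [ 0.6378 -0.0906] rect [ 0.6401 -0.0901] [0.0612 0.0184] 3.1 yaw 0.051 zmax 0.02922501300141983
broken 412 mean [ 0.6289 -0.0074] rect [ 0.6322 -0.0064] [0.0188 0.0314] 87.2 yaw -0.068 zmax 0.02857274795177306
round 680 mean [0.6233 0.0709] rect [0.6249 0.0723] [0.0338 0.0331] 55.7 yaw 0.819 zmax 0.026617848430931124
to [0.645, -0.169, 0.012] total units [ 1.45 -0.44  7.93] n 8.0 row [ 0.181 -0.055  0.991]
```

View pics/w1.png

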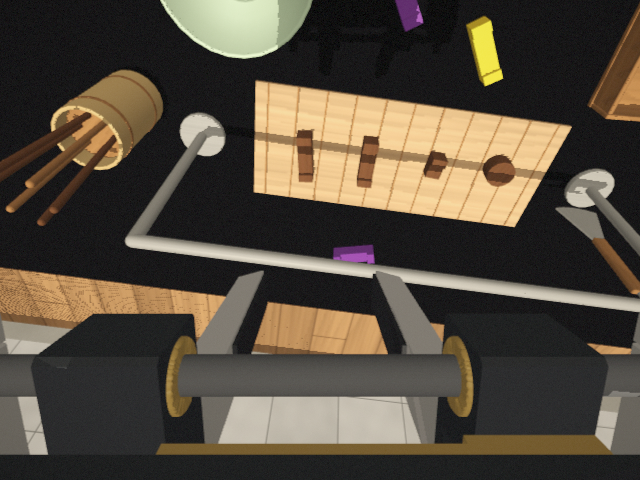

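The wrist view shows all four rests clearly: long at (305,155), long at (368,160), broken at (435,163) and round at (500,170). The open fingers are in front. First the lateral shift, then in along the tool axis.

step_arm([
  {"dp": [0.75,-0.2,0],"twist": 0},
  {"dp": [0.7,-0.2,0],"twist": 0},
  {"dp": [0,0,1],"twist": 0},
  {"dp": [0,0,1],"twist": 0},
  {"dp": [0,0,1],"twist": 0},
  {"dp": [0,0,1],"twist": 0},
  {"dp": [0,0,1],"twist": 0},
  {"dp": [0,0,1],"twist": 0},
  {"dp": [0,0,0.8],"twist": 0},
  {"dp": [0,0,0],"twist": 0},
])

```text
time_s: 7.2
ee_pos: [0.6239, -0.166, 0.0477]
eef_rot: [-3.085, 0.454, -2.987]
force: [-0.1, 0.8, 0.5]
grip_width: 0.0518
grip_force: 0.0
```

Run:
```python
from wl import *
look('w2')
go([.644,-.168,.012])
```

```text
[ 0.6239 -0.166   0.0477] [-3.0851  0.4542 -2.9873] [-0.3923  0.4919  1.7325  0.367   0.5237 -2.3868]
A 2984 mean [ 0.6393 -0.1695] rect [ 0.6448 -0.1688] [0.0618 0.0181] 8.8 yaw 0.154 zmax 0.03065383052154294
B 3248 mean [ 0.6322 -0.093 ] rect [ 0.6397 -0.0912] [0.061  0.0188] 2.9 yaw 0.048 zmax 0.030354655829853944
broken 2282 mean [ 0.628  -0.0101] rect [ 0.6329 -0.0074] [0.0205 0.0318] 86.9 yaw -0.196 zmax 0.03037163797082229
to [0.644, -0.168, 0.012] total units [-0.01 -0.05  1.08] n 2.0 row [-0.005 -0.026  0.539]
```

View pics/w2.png

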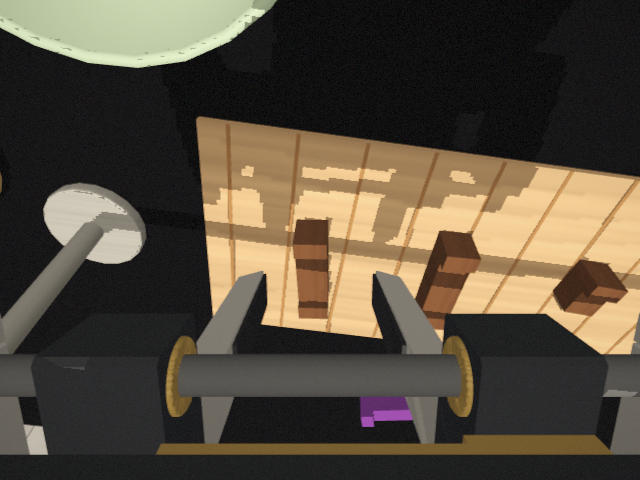

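The rest at (311,270) sits between the fingers (tips at about 265 and 375). I'll go down the last 43 mm, close and lift back along the axis.

step_arm([
  {"dp": [0,-0.05,0.55],"twist": 0},
  {"dp": [0,0,0.5],"twist": 0},
  {"dp": [0,0,0],"twist": 0},
])

```text
time_s: 7.55
ee_pos: [0.6435, -0.1685, 0.0145]
eef_rot: [-3.082, 0.459, -2.986]
force: [0.1, -0.6, -0.4]
grip_width: 0.0515
grip_force: 0.0
```

step_arm([
  {"dp": [0,0,0],"twist": 0},
  {"dp": [0,0,0],"twist": 0},
  {"dp": [0,0,0],"twist": 0},
  {"dp": [0,0,0],"twist": 0},
], gripper=-1, squeeze=15)

```text
time_s: 7.95
ee_pos: [0.6437, -0.1686, 0.015]
eef_rot: [-3.081, 0.46, -2.985]
force: [0.8, 1.0, -0.4]
grip_width: 0.0229
grip_force: 0.0
```

step_arm([
  {"dp": [0,0,0],"twist": 0},
  {"dp": [0,0,0],"twist": 0},
  {"dp": [0,0,-0.3],"twist": 0},
])

```text
time_s: 8.25
ee_pos: [0.6376, -0.1684, 0.024]
eef_rot: [-3.083, 0.457, -2.986]
force: [-0.4, -0.1, -0.4]
grip_width: 0.0179
grip_force: 14.9
```

Run:
```python
from wl import *
o=ctrl.get_obs(); print(o['qpos'],o['grip_force'])
Rm=R.from_euler('xyz',o['eef_rot']).as_matrix(); zt=Rm[:,2]; print(zt)
P=o['ee_pos']-zt*.22; print(P)
T=np.array([.445,.185,.20])
print(Rm.T@(T-P)/.04, Rm.T@(np.array([.445,.185,.03])-T)/.04)
```

```text
[-0.3866  0.5549  1.7024  0.3866  0.4882 -2.406 ] 14.89917129278183
[ 0.4444  0.0101 -0.8958]
[ 0.5399 -0.1706  0.2211]
[ 1.097   9.1369 -0.4919] [1.8755 0.2252 3.8071]
```

Gripped at 17.9 mm. Back out along the axis and over to the box.

step_arm([
  {"dp": [0,0,-0.9],"twist": 0},
  {"dp": [0,0,-0.9],"twist": 0},
  {"dp": [0,0,-0.9],"twist": 0},
  {"dp": [0,0,-0.9],"twist": 0},
  {"dp": [0,0,-0.9],"twist": 0},
  {"dp": [0,0,-0.9],"twist": 0},
])

```text
time_s: 8.85
ee_pos: [0.5406, -0.1705, 0.2199]
eef_rot: [-3.081, 0.459, -2.985]
force: [0.3, -0.5, 0.5]
grip_width: 0.0177
grip_force: 14.9
```

step_arm([
  {"dp": [0.07,0.9,0],"twist": 0},
  {"dp": [0.07,0.9,0],"twist": 0},
  {"dp": [0.07,0.9,0],"twist": 0},
  {"dp": [0.07,0.9,0],"twist": 0},
  {"dp": [0.07,0.9,0],"twist": 0},
  {"dp": [0.07,0.9,0],"twist": 0},
  {"dp": [0.07,0.9,0],"twist": 0},
  {"dp": [0.07,0.9,0],"twist": 0},
  {"dp": [0.07,0.9,0],"twist": 0},
  {"dp": [0.07,0.9,0],"twist": 0},
  {"dp": [0,0,0],"twist": 0},
])

```text
time_s: 9.95
ee_pos: [0.4694, 0.1847, 0.1864]
eef_rot: [-3.081, 0.459, -2.982]
force: [-0.5, 0.6, 0.6]
grip_width: 0.0177
grip_force: 14.9
```

Run:
```python
from wl import *
o=ctrl.get_obs(); print(o['ee_pos'],o['eef_rot'],o['qpos'],o['grip_force'])
go([.467,.185,.08]); go([.467,.185,.02])
```

```text
[0.4694 0.1847 0.1864] [-3.0815  0.4586 -2.982 ] [ 0.3872 -0.005   1.9881 -0.2377  0.7368 -1.1869] 14.89959105849266
to [0.467, 0.185, 0.08] total units [1.23 0.16 2.35] n 3.0 row [0.41  0.053 0.785]
to [0.467, 0.185, 0.02] total units [1.89 0.24 3.7 ] n 4.0 row [0.473 0.06  0.924]
```

step_arm([
  {"dp": [0.41,0.05,0.78],"twist": 0},
  {"dp": [0.41,0.05,0.78],"twist": 0},
  {"dp": [0.41,0.05,0.78],"twist": 0},
  {"dp": [0.34,0.04,0.68],"twist": 0},
  {"dp": [0.32,0.04,0.66],"twist": 0},
  {"dp": [0,0,0],"twist": 0},
])

```text
time_s: 10.55
ee_pos: [0.4666, 0.1803, 0.018]
eef_rot: [-3.08, 0.453, -2.985]
force: [-1.2, 0.2, -0.3]
grip_width: 0.0179
grip_force: 14.9
```

step_arm([
  {"dp": [0,0,0],"twist": 0},
  {"dp": [0,0,0],"twist": 0},
  {"dp": [0,0,0],"twist": 0},
  {"dp": [0,0,0],"twist": 0},
], gripper=-0.1)

```text
time_s: 10.95
ee_pos: [0.4686, 0.182, 0.0218]
eef_rot: [-3.082, 0.46, -2.986]
force: [0.3, 0.8, -0.1]
grip_width: 0.0417
grip_force: 0.0
```

Run:
```python
from wl import *
o=ctrl.get_obs(); print(o['ee_pos'],o['eef_rot'],o['grip_force'])
Rm=R.from_euler('xyz',o['eef_rot']).as_matrix(); zt=Rm[:,2]
P=o['ee_pos']+np.array([0,0,.14]); print('lift',Rm.T@[0,0,.14]/.04)
# after untwist 2 (+8deg about tool z)
R2=R.from_euler('xyz',o['eef_rot'])*R.from_rotvec([0,0,np.radians(6)]); R2=R2.as_matrix(); z2=R2[:,2]
B=np.array([.640,-.091,.013]); Q=B-.22*z2; print(Q,R2.T@(Q-P)/.04)
```

```text
[0.4686 0.182  0.0218] [-3.0818  0.4604 -2.9856] 0.0
lift [-1.5551 -0.1873 -3.1299]
[ 0.5416 -0.0932  0.2097] [-1.9267 -6.9482 -0.3245]
```

step_arm([
  {"dp": [-0.39,-0.05,-0.78],"twist": 0},
  {"dp": [-0.39,-0.05,-0.78],"twist": 0},
  {"dp": [-0.39,-0.05,-0.78],"twist": 0},
  {"dp": [-0.39,-0.05,-0.78],"twist": 0},
  {"dp": [0,0,0],"twist": 0.75},
  {"dp": [0,0,0],"twist": 0.75},
], gripper=0.1)

```text
time_s: 11.55
ee_pos: [0.4691, 0.1817, 0.1622]
eef_rot: [-3.136, 0.465, -3.105]
force: [-0.6, -0.4, 0.6]
grip_width: 0.0518
grip_force: 0.0
```

step_arm([
  {"dp": [-0.24,-0.87,-0.04],"twist": 0},
  {"dp": [-0.24,-0.87,-0.04],"twist": 0},
  {"dp": [-0.24,-0.87,-0.04],"twist": 0},
  {"dp": [-0.24,-0.87,-0.04],"twist": 0},
  {"dp": [-0.24,-0.87,-0.04],"twist": 0},
  {"dp": [-0.24,-0.87,-0.04],"twist": 0},
  {"dp": [-0.24,-0.87,-0.04],"twist": 0},
  {"dp": [-0.24,-0.87,-0.04],"twist": 0},
  {"dp": [0,0,0],"twist": 0},
])

```text
time_s: 12.45
ee_pos: [0.5425, -0.0973, 0.2094]
eef_rot: [-3.133, 0.464, -3.105]
force: [-0.3, 1.1, -1.0]
grip_width: 0.0517
grip_force: 0.0
```

Run:
```python
from wl import *
look('w3')
go([.640,-.091,.012])
p,d=ctrl.camera('side'); C=cloud('side',d).reshape(-1,3); col=p.reshape(-1,3).astype(int)
m=(abs(C[:,0]-.469)<.055)&(abs(C[:,1]-.215)<.07)&(C[:,2]>.013)&(C[:,2]<.06)
print('in box',m.sum(),C[m].mean(0),C[m].min(0),C[m].max(0))
```

```text
[ 0.5425 -0.0973  0.2094] [-3.1326  0.4642 -3.1046] [-0.3162  0.0604  1.8638  0.2084  0.7863 -2.0371]
B 952 mean [ 0.6363 -0.0884] rect [ 0.6389 -0.0885] [0.062  0.0176] 3.1 yaw 0.053 zmax 0.027409286349278195
broken 538 mean [ 0.6271 -0.0052] rect [ 0.6318 -0.0045] [0.0188 0.0321] 87.1 yaw -0.074 zmax 0.027604923897803113
round 947 mean [0.6221 0.0728] rect [0.6244 0.0744] [0.034  0.0338] 87.8 yaw 0.623 zmax 0.025899168198499245
to [0.64, -0.091, 0.012] total units [-0.    0.07  5.5 ] n 6.0 row [-0.001  0.012  0.916]
in box 193 [0.4628 0.1759 0.0217] [0.4394 0.165  0.0131] [0.4901 0.1915 0.0308]
```

The first long rest lies in the box. The second is next.

step_arm([
  {"dp": [0,0.1,0.92],"twist": 0},
  {"dp": [0,0,0.92],"twist": 0},
  {"dp": [0,0,0.92],"twist": 0},
  {"dp": [0,0,0.92],"twist": 0},
  {"dp": [0,0,0.92],"twist": 0},
  {"dp": [0,0,0.85],"twist": 0},
  {"dp": [0,0,0],"twist": 0},
])

```text
time_s: 13.25
ee_pos: [0.6383, -0.0861, 0.0095]
eef_rot: [-3.135, 0.458, -3.101]
force: [0.4, 1.2, 0.3]
grip_width: 0.0517
grip_force: 0.0
```

step_arm([
  {"dp": [0,0,0],"twist": 0},
  {"dp": [0,0,0],"twist": 0},
  {"dp": [0,0,0],"twist": 0},
  {"dp": [0,0,0],"twist": 0},
  {"dp": [0,0,0],"twist": 0},
  {"dp": [0,0,0],"twist": 0},
], gripper=-1)

```text
time_s: 13.85
ee_pos: [0.6389, -0.0882, 0.0138]
eef_rot: [-3.133, 0.463, -3.102]
force: [-5.6, 1.5, 8.2]
grip_width: 0.0178
grip_force: 15.0
```

step_arm([
  {"dp": [0,0,-0.5],"twist": 0},
  {"dp": [0,0,-1],"twist": 0},
  {"dp": [0,0,-1],"twist": 0},
  {"dp": [0,0,-1],"twist": 0},
  {"dp": [0,0,-1],"twist": 0},
  {"dp": [0,0,-1],"twist": 0},
])

```text
time_s: 14.45
ee_pos: [0.5395, -0.0901, 0.2115]
eef_rot: [-3.133, 0.462, -3.102]
force: [0.2, 0.0, -0.2]
grip_width: 0.0176
grip_force: 15.0
```

Run:
```python
from wl import *
o=ctrl.get_obs(); print(o['ee_pos'],o['eef_rot'],o['grip_force'])
Rm=R.from_euler('xyz',o['eef_rot']).as_matrix()
go([.470,.240,.18]); print(Rm.T@[0,0,-.16]/.04)
```

```text
[ 0.5395 -0.0901  0.2115] [-3.1332  0.4624 -3.1023] 14.996289610862732
to [0.47, 0.24, 0.18] total units [1.62 8.32 0.  ] n 9.0 row [0.179 0.924 0.   ]
[1.7844 0.0302 3.5798]
```

step_arm([
  {"dp": [0.18,0.92,0],"twist": 0},
  {"dp": [0.18,0.92,0],"twist": 0},
  {"dp": [0.18,0.92,0],"twist": 0},
  {"dp": [0.18,0.92,0],"twist": 0},
  {"dp": [0.18,0.92,0],"twist": 0},
  {"dp": [0.18,0.92,0],"twist": 0},
  {"dp": [0.18,0.92,0],"twist": 0},
  {"dp": [0.18,0.92,0],"twist": 0},
  {"dp": [0.18,0.92,0],"twist": 0},
  {"dp": [0,0,0],"twist": 0},
])

```text
time_s: 15.45
ee_pos: [0.4697, 0.2416, 0.1782]
eef_rot: [-3.134, 0.462, -3.099]
force: [-0.3, -0.5, -0.5]
grip_width: 0.0179
grip_force: 15.0
```

step_arm([
  {"dp": [0.42,0.01,0.84],"twist": 0},
  {"dp": [0.42,0.01,0.84],"twist": 0},
  {"dp": [0.42,0.01,0.84],"twist": 0},
  {"dp": [0,0,0],"twist": 0},
])

```text
time_s: 15.85
ee_pos: [0.4687, 0.2371, 0.0619]
eef_rot: [-3.13, 0.456, -3.101]
force: [-0.5, 0.2, 0.8]
grip_width: 0.0178
grip_force: 15.0
```

Run:
```python
from wl import *
o=ctrl.get_obs(); print(o['ee_pos'],o['eef_rot'],o['grip_force'])
go([.470,.240,.019])
```

```text
[0.4687 0.2371 0.0619] [-3.1296  0.4555 -3.1012] 14.99644786119461
to [0.47, 0.24, 0.019] total units [0.44 0.08 0.98] n 1.0 row [0.439 0.082 0.977]
```

step_arm([
  {"dp": [0.22,0.05,0.5],"twist": 0},
  {"dp": [0.22,0.05,0.5],"twist": 0},
  {"dp": [0,0,0],"twist": 0},
  {"dp": [0,0,0],"twist": 0},
])

```text
time_s: 16.25
ee_pos: [0.4734, 0.2426, 0.0239]
eef_rot: [-3.134, 0.464, -3.103]
force: [-0.4, 0.7, -1.1]
grip_width: 0.0175
grip_force: 15.0
```

step_arm([
  {"dp": [0,0,0],"twist": 0},
  {"dp": [0,0,0],"twist": 0},
  {"dp": [0,0,0],"twist": 0},
  {"dp": [0,0,0],"twist": 0},
], gripper=-0.1)

```text
time_s: 16.65
ee_pos: [0.4728, 0.2427, 0.0226]
eef_rot: [-3.134, 0.463, -3.102]
force: [-0.5, -0.1, 0.0]
grip_width: 0.0417
grip_force: 0.0
```

Run:
```python
from wl import *
o=ctrl.get_obs(); print(o['ee_pos'],o['eef_rot'],o['grip_force'])
Rm=R.from_euler('xyz',o['eef_rot']).as_matrix()
P=o['ee_pos']+np.array([0,0,.16]); print('lift',Rm.T@[0,0,.16]/.04)
R2=(R.from_euler('xyz',o['eef_rot'])*R.from_rotvec([0,0,np.radians(-10)])).as_matrix(); z2=R2[:,2]
B=np.array([.622,.073,.013]); Q=B-.22*z2; print(Q,R2.T@(Q-P)/.04)
```

```text
[0.4728 0.2427 0.0226] [-3.1337  0.4628 -3.1023] 0.0
lift [-1.7857 -0.0284 -3.5791]
[0.5238 0.0709 0.2099] [-0.5185 -4.5019 -0.0808]
```

step_arm([
  {"dp": [-0.45,0,-0.9],"twist": 0},
  {"dp": [-0.45,0,-0.9],"twist": 0},
  {"dp": [-0.45,0,-0.9],"twist": 0},
  {"dp": [-0.45,0,-0.9],"twist": 0},
  {"dp": [0,0,0],"twist": -0.83},
  {"dp": [0,0,0],"twist": -0.83},
  {"dp": [0,0,0],"twist": -0.83},
], gripper=0.25)

```text
time_s: 17.35
ee_pos: [0.4727, 0.2439, 0.1836]
eef_rot: [-3.047, 0.454, -2.906]
force: [0.0, -0.3, -0.5]
grip_width: 0.0587
grip_force: 0.0
```

step_arm([
  {"dp": [-0.1,-0.9,0],"twist": 0},
  {"dp": [-0.1,-0.9,0],"twist": 0},
  {"dp": [-0.1,-0.9,0],"twist": 0},
  {"dp": [-0.1,-0.9,0],"twist": 0},
  {"dp": [-0.1,-0.9,0],"twist": 0},
  {"dp": [0,0,0],"twist": 0},
  {"dp": [0,0,0],"twist": 0},
])

```text
time_s: 18.05
ee_pos: [0.5244, 0.0715, 0.2071]
eef_rot: [-3.048, 0.453, -2.91]
force: [0.3, 0.5, -1.0]
grip_width: 0.059
grip_force: 0.0
```

Run:
```python
from wl import *
look('w4')
go([.623,.074,.013]); 
p,d=ctrl.camera('side'); C=cloud('side',d).reshape(-1,3)
for y in (.18,.24):
    m=(abs(C[:,0]-.469)<.055)&(abs(C[:,1]-y)<.03)&(C[:,2]>.013)&(C[:,2]<.06)
    print('in box',m.sum(),C[m].mean(0),C[m].min(0),C[m].max(0))
```

```text
[0.5244 0.0715 0.2071] [-3.0479  0.4532 -2.9103] [ 0.08    0.0087  1.9224 -0.0394  0.7495 -1.6779]
broken 495 mean [ 0.6275 -0.0045] rect [ 0.6315 -0.0051] [0.0182 0.0294] 86.8 yaw -0.038 zmax 0.02795251132860349
round 862 mean [0.6226 0.0736] rect [0.6252 0.0741] [0.0341 0.0331] 19.4 yaw 0.111 zmax 0.026507162500934378
to [0.623, 0.074, 0.013] total units [-0.05 -0.02  5.44] n 6.0 row [-0.008 -0.003  0.907]
in box 252 [0.4702 0.1768 0.0222] [0.4394 0.1649 0.0131] [0.5009 0.1929 0.0319]
in box 232 [0.4759 0.2382 0.0222] [0.4461 0.2281 0.0131] [0.5069 0.2537 0.0321]
```

View pics/w4.png

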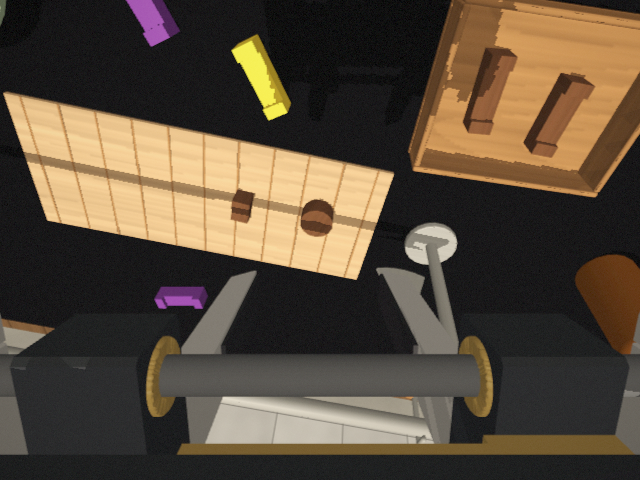

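Both long rests lie in the box at (490,90) and (560,115). The round rest at (317,217) is centred between the fingers. I'll go in with a stop to check, since the spatula is near.

step_arm([
  {"dp": [0,0,0.9],"twist": 0},
  {"dp": [0,0,0.9],"twist": 0},
  {"dp": [0,0,0.9],"twist": 0},
  {"dp": [0,0,0.9],"twist": 0},
  {"dp": [0,0,0],"twist": 0},
])

```text
time_s: 18.65
ee_pos: [0.5872, 0.0744, 0.0735]
eef_rot: [-3.049, 0.446, -2.908]
force: [-0.5, 0.3, 1.0]
grip_width: 0.0589
grip_force: 0.0
```

Run:
```python
from wl import *
look('w5')
go([.624,.074,.012])
```

```text
[0.5872 0.0744 0.0735] [-3.0491  0.4461 -2.9075] [ 0.0748  0.3409  1.883  -0.0517  0.4638 -1.6682]
broken 1333 mean [ 0.627  -0.0051] rect [ 0.6332 -0.0064] [0.0186 0.0321] 87.3 yaw 0.02 zmax 0.03067885762327935
round 2156 mean [0.6221 0.0722] rect [0.626  0.0727] [0.0342 0.0339] 39.7 yaw 0.063 zmax 0.028636279990662677
to [0.624, 0.074, 0.012] total units [-0.1  -0.05  1.84] n 2.0 row [-0.05  -0.024  0.921]
```

View pics/w5.png

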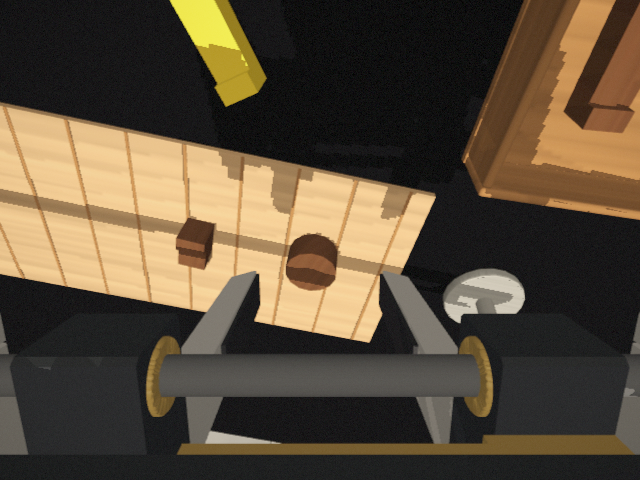

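The rest at (312,262) is between the fingers and the broken half at (195,243) is clear of them. Final descent and close.

step_arm([
  {"dp": [-0.05,-0.03,0.8],"twist": 0},
  {"dp": [-0.05,-0.03,0.6],"twist": 0},
  {"dp": [0,0,0.4],"twist": 0},
  {"dp": [0,0,0],"twist": 0},
])

```text
time_s: 19.1
ee_pos: [0.6246, 0.0731, 0.0161]
eef_rot: [-3.048, 0.453, -2.908]
force: [-0.7, 0.6, 0.4]
grip_width: 0.0586
grip_force: 0.0
```

step_arm([
  {"dp": [0,0,0],"twist": 0},
  {"dp": [0,0,0],"twist": 0},
  {"dp": [0,0,0],"twist": 0},
  {"dp": [0,0,0],"twist": 0},
  {"dp": [0,0,0],"twist": 0},
], gripper=-1)

```text
time_s: 19.6
ee_pos: [0.6251, 0.0725, 0.0169]
eef_rot: [-3.047, 0.455, -2.908]
force: [-5.1, 0.4, 9.7]
grip_width: 0.0337
grip_force: 15.2
```

step_arm([
  {"dp": [0,0,-0.3],"twist": 0},
  {"dp": [0,0,-0.7],"twist": 0},
  {"dp": [0,0,-1],"twist": 0},
  {"dp": [0,0,-1],"twist": 0},
  {"dp": [0,0,-1],"twist": 0},
  {"dp": [0,0,-1],"twist": 0},
])

```text
time_s: 20.2
ee_pos: [0.5342, 0.0705, 0.1967]
eef_rot: [-3.048, 0.454, -2.909]
force: [-0.1, -0.4, -0.5]
grip_width: 0.0333
grip_force: 14.9
```

Run:
```python
from wl import *
o=ctrl.get_obs(); print(o['ee_pos'],o['eef_rot'],o['grip_force'],o['qpos'])
Rm=R.from_euler('xyz',o['eef_rot']).as_matrix()
go([.457,-.250,.18]); print(Rm.T@[0,0,-.12]/.04)
```

```text
[0.5342 0.0705 0.1967] [-3.0476  0.4537 -2.9086] 14.923400580883026 [ 0.0754  0.0426  1.9136 -0.0365  0.7236 -1.6851]
to [0.457, -0.25, 0.18] total units [ 3.53 -7.44 -0.56] n 8.0 row [ 0.442 -0.929 -0.07 ]
[1.3149 0.2531 2.6846]
```

step_arm([
  {"dp": [0,0,0],"twist": 0.83},
  {"dp": [0,0,0],"twist": 0.83},
  {"dp": [0,0,0],"twist": 0.83},
  {"dp": [0.24,-0.88,-0.06],"twist": 0},
  {"dp": [0.24,-0.88,-0.06],"twist": 0},
  {"dp": [0.24,-0.88,-0.06],"twist": 0},
  {"dp": [0.24,-0.88,-0.06],"twist": 0},
  {"dp": [0.24,-0.88,-0.06],"twist": 0},
  {"dp": [0.24,-0.88,-0.06],"twist": 0},
  {"dp": [0.24,-0.88,-0.06],"twist": 0},
  {"dp": [0.24,-0.88,-0.06],"twist": 0},
  {"dp": [0.24,-0.88,-0.06],"twist": 0},
])

```text
time_s: 21.4
ee_pos: [0.4605, -0.2489, 0.1795]
eef_rot: [-3.133, 0.46, -3.108]
force: [0.5, -1.3, -0.7]
grip_width: 0.0333
grip_force: 15.0
```

Run:
```python
from wl import *
o=ctrl.get_obs(); print(o['ee_pos'],o['eef_rot'],o['grip_force'],o['qpos'])
go([.457,-.250,.07]);go([.457,-.250,.024])
```

```text
[ 0.4605 -0.2489  0.1795] [-3.1335  0.4597 -3.1081] 14.986522793769836 [-0.7214  0.0723  1.9247  0.413   0.8369 -2.5551]
to [0.457, -0.25, 0.07] total units [ 1.29 -0.01  2.41] n 3.0 row [ 0.432 -0.002  0.805]
to [0.457, -0.25, 0.024] total units [1.8  0.   3.45] n 4.0 row [0.451 0.001 0.861]
```

The last joint is at the edge of its range, so I'll twist away from it and then go down.

step_arm([
  {"dp": [0,0,0],"twist": 1},
  {"dp": [0,0,0],"twist": 1},
  {"dp": [0,0,0],"twist": 1},
  {"dp": [0,0,0],"twist": 1},
  {"dp": [0,0,0],"twist": 1},
  {"dp": [0.4,-0.15,0.8],"twist": 0},
  {"dp": [0.4,-0.15,0.8],"twist": 0},
  {"dp": [0.4,-0.15,0.8],"twist": 0},
  {"dp": [0,0,0],"twist": 0},
])

```text
time_s: 22.3
ee_pos: [0.4562, -0.2475, 0.0669]
eef_rot: [2.98, 0.426, 2.791]
force: [-0.6, 0.9, 0.5]
grip_width: 0.0334
grip_force: 14.9
```

Run:
```python
from wl import *
o=ctrl.get_obs(); print(o['time_s'],o['ee_pos'],o['eef_rot'],o['grip_force'],o['qpos'])
go([.457,-.250,.022])
```

```text
22.3 [ 0.4562 -0.2475  0.0669] [2.9798 0.4265 2.7911] 14.92645338177681 [-0.7257  0.2508  2.0277  0.5633  0.5954 -2.4098]
to [0.457, -0.25, 0.022] total units [ 0.43 -0.22  1.02] n 2.0 row [ 0.215 -0.109  0.509]
```

step_arm([
  {"dp": [0.22,-0.11,0.5],"twist": 0.3},
  {"dp": [0.22,-0.11,0.5],"twist": 0.3},
  {"dp": [0,0,0],"twist": 0},
  {"dp": [0,0,0],"twist": 0},
])

```text
time_s: 22.7
ee_pos: [0.4591, -0.2519, 0.0276]
eef_rot: [2.964, 0.427, 2.748]
force: [0.6, -0.8, 0.0]
grip_width: 0.0334
grip_force: 14.9
```

step_arm([
  {"dp": [0,0,0],"twist": 0},
  {"dp": [0,0,0],"twist": 0},
  {"dp": [0,0,0],"twist": 0},
], gripper=0.0)

```text
time_s: 23.0
ee_pos: [0.4588, -0.2518, 0.0266]
eef_rot: [2.964, 0.427, 2.747]
force: [0.3, 0.2, -0.2]
grip_width: 0.047
grip_force: 0.0
```

Run:
```python
from wl import *
o=ctrl.get_obs(); print(o['time_s'],o['ee_pos'],o['eef_rot'],o['grip_force'],o['qpos'])
go(o['ee_pos']+[0,0,.2])
```

```text
23.0 [ 0.4588 -0.2518  0.0266] [2.9642 0.4269 2.7471] 0.0 [-0.7293  0.341   2.0381  0.6661  0.508  -2.4915]
to [ 0.4588 -0.2518  0.2266] total units [-2.07  0.8  -4.48] n 5.0 row [-0.414  0.161 -0.896]
```

step_arm([
  {"dp": [-0.4,0.16,-0.9],"twist": 0},
  {"dp": [-0.4,0.16,-0.9],"twist": 0},
  {"dp": [-0.4,0.16,-0.9],"twist": 0},
  {"dp": [-0.4,0.16,-0.9],"twist": 0},
  {"dp": [-0.4,0.16,-0.9],"twist": 0},
  {"dp": [0,0.8,0],"twist": 0},
  {"dp": [0,0.8,0],"twist": 0},
  {"dp": [0,0.8,0],"twist": 0},
  {"dp": [0,0.8,0],"twist": 0},
  {"dp": [0,0,0],"twist": 0},
])

```text
time_s: 24.0
ee_pos: [0.4964, -0.1285, 0.2471]
eef_rot: [2.964, 0.427, 2.75]
force: [0.2, -0.1, -0.1]
grip_width: 0.047
grip_force: 0.0
```

Run:
```python
from wl import *
o=ctrl.get_obs(); print(o['time_s'],o['ee_pos'],o['qpos'])
p,d=ctrl.camera('side'); save('s2',p); C=cloud('side',d).reshape(-1,3); c=p.reshape(-1,3).astype(int)
dark=(c.sum(1)<260)
m=(np.hypot(C[:,0]-.4585,C[:,1]+.25)<.06)&(C[:,2]>.008)&(C[:,2]<.06)&(c[:,0]>c[:,1]+5)
print('round',m.sum(),C[m].mean(0) if m.sum() else 0,C[m][:,2].max() if m.sum() else 0)
q=C[(abs(C[:,0]-.455)<.12)&(abs(C[:,1]+.25)<.12)&(C[:,2]>.040)&(C[:,2]<.055)][:,:2].astype(np.float32); print(cv2.minEnclosingCircle(q))
q=C[(abs(C[:,0]-.47)<.12)&(abs(C[:,1]-.217)<.13)&(C[:,2]>.035)&(C[:,2]<.05)][:,:2].astype(np.float32); print(cv2.minAreaRect(q))
```

```text
24.0 [ 0.4964 -0.1285  0.2471] [-0.4262 -0.0597  1.8918  0.2455  0.9029 -1.7564]
round 325 [ 0.4604 -0.2523  0.0239] 0.029464411154872416
((0.45851820707321167, -0.25221720337867737), 0.0750865563750267)
((0.4116230010986328, 0.15013541281223297), (0.018810896202921867, 0.051407698541879654), 22.698854446411133)
```

View pics/s2.png

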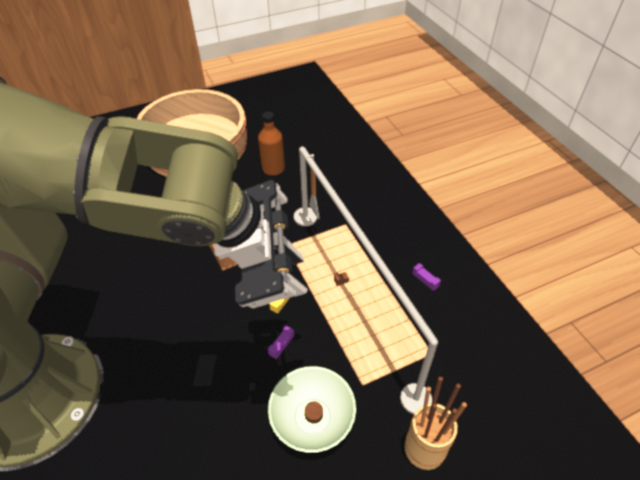

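The round rest lies in the middle of the bowl at (313,411). The broken half is unmoved at (341,278), and both long rests were seen lying in the box earlier. The arm is clear, so I'm handing in.

```bash
python3 -c "
from station import ctrl
print(ctrl.hand_in())"
```

```text
the job is handed in; nothing more can be done
None
```

I handed the job in at about 24 s with both long rests in the box, the round rest in the bowl and the broken half unmoved; the last joint briefly read -2.555 against its -2.55 limit on the way to the bowl, and the hand-in returned no verdict.

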